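# Clear lock parts away, then hold the sprung chest lid below its balance point

### The job

The lid stay of the steel stock chest is to be fitted, so clear the lock parts lying on the bench: put both padlocks in the wide wooden tray and the lock cylinder in the narrow one. Then use the gripper to raise the chest's sprung lid, which has a bar handle, past its balance point (45 degrees open, where the spring takes over) without letting it spring fully open, bring it back to just below that point, about 35 degrees open, and finish still holding it there. Leave everything else on the bench where it is.

Things in the scene. Friction and masses are not known exactly. Their poses are not given: they have to be found in the camera images.
- padlock_a: brass padlock with a steel shackle, lying flat, 20 thick: body 34 (x) x 40 (y), the shackle sticks out to +x as far as 44 from the origin. Origin: centre of the body's underside; z up. Grip it across the body's 40 mm sides (along y). 110 to 225 g. Starts on the bench
- padlock_b: the second padlock, the same: brass padlock with a steel shackle, lying flat, 20 thick: body 34 (x) x 40 (y), the shackle sticks out to +x as far as 44 from the origin. Origin: centre of the body's underside; z up. Grip it across the body's 40 mm sides (along y). 110 to 225 g. Starts on the bench
- cylinder: steel door-lock cylinder lying on its flat side: 64 long (x) x 33 wide (y) x 17 high. Origin: centre of its underside; z up. Grip it across its 33 mm width (along y). 125 to 255 g. Starts on the bench
- tray_wide: wide open plywood tray for padlocks, fixed to the bench: outside 150 (x) x 190 (y) x 45 high, walls and floor about 6 thick. Origin: centre of its underside; z up
- tray_narrow: narrow open plywood tray for lock cylinders, fixed to the bench: outside 170 (x) x 90 (y) x 45 high, walls and floor about 6 thick. Origin: centre of its underside; z up
- chest: grey painted steel stock chest, fixed to the bench: 200 (x) x 220 (y) x 110 high, with a 12 mm thick lid hinged along the top of its far (+x) side. Its -x side is the front. Origin: centre of its underside; z up
- lid_handle (a point): middle of the lid's bar handle: a round steel bar 12 thick, 122 long along the hinge direction, in the plane of the lid, 55 in front of its front edge (49 mm clear gap), on two stalks 110 apart. With the lid shut the bar's middle is 116 above the bench
- lid_hinge (a point): middle of the lid's hinge axis, on the top far edge of the chest, 110 above the bench; its axes turn with the lid: x from the handle towards the hinge, y along the hinge. In the lid's own axes the handle bar's middle lies 265 towards -x from it and 6 above it
- lid (a joint): opening angle of the lid in rad: 0 shut (as at the start), 1.3 fully open at its stop; the handle rises and swings to the chest's +x. The lid weighs 0.9 kg and has an opening spring: it falls shut below the balance point at 0.785 rad (45 degrees) and springs open above it; moving it at the handle takes under 2 N
- keys: bystander, leave it where it is: flat brass key, 54 long x 22 x 4, loose on the bench. Origin on its underside
- screwdriver: bystander, leave it where it is: screwdriver, 190 long, loose on the bench. Origin on its underside
- file: bystander, leave it where it is: flat file with a wooden handle, 240 long, loose on the bench. Origin on its underside
- hammer: bystander, leave it where it is: hammer, about 300 long, loose on the bench. Origin on its underside
- pliers: bystander, leave it where it is: pliers, about 160 long, loose on the bench. Origin on its underside
- oil_can: bystander, leave it where it is: grey bottle, 50 across, 110 tall, loose on the bench. Origin on its underside
- brush: bystander, leave it where it is: bench brush, loose on the bench. Origin on its underside

How it is judged:
By the outcome, as a careful person would: the job done as asked, in the order asked, and still so for the second after the job is handed in, while the arm keeps its last pose, push and grip.
It also fails if it takes over 72 s, if anything falls off the work surface, if the arm or the gripper's body presses on something with over 40 N, if the wrist force passes 120 N, or if a joint passes its speed limit or range.

### The arm

A 7-joint arm with a two-finger parallel gripper is mounted at the origin on the work surface. World frame = base frame: x ahead of the robot, y to its left, z up, the work surface at z = 0. Lengths are in mm, angles in rad, forces in N, time in s.
With the tool pointing down it reaches from about 425 to 950 mm from the base axis. Payload 16.7 kg.
Tool frame: the origin (TCP) lies on the centre line of the jaws, within the pads' length; the fingertips stand 19 mm ahead of it and the grasp point (between the pads) is the TCP; z points along the fingers, y is the direction in which the jaws open and shut (so a half turn about z gives the same grasp; the last joint's range is limited). The gripper opens to 94 mm and grips with 3 to 60 N. Pads are 16 mm wide; open, the fingers measure 119 mm over their backs; the gripper's body (75 mm by 177 mm) begins 78 mm behind the grasp point.
Start: joints at [-1.417, 0.426, 0.074, 1.606, -0.034, 1.111, -0.067], TCP at [201.93, 644.05, 224.467] pointing down, gripper open.
Joint ranges: [-2.85, 2.85], [-0.5, 2.14], [-1.23, 1.37], [0.21, 2.46], [-1.02, 4.16], [0.16, 2.05], [-2.73, 2.73]. Speed limits (rad/s): [1.89, 1.89, 2.39, 2.39, 3.01, 3.01, 3.01].

### API

Orientations are given as a unit quaternion [x, y, z, w].
In Python, from plant import telemetry, grab_frame, calibration, close_job gives the robot as it stands.
- The arm moves only by the tool step_arm, never from a script. Its argument "moves" is a list of rows, each an object of numbers: "dx", "dy", "dz": the shift along the tool's x, y, z in mm; "rx", "ry", "rz": the turn, a rotation vector about the tool's x, y, z in degrees. A call has exactly 10 rows; each row is the pose to reach, as a shift and turn from the pose commanded when the call began, along the tool's axes at that moment; what a row does not reach only later rows make up. A row lasts 1/8 s, in which the tool goes at most 62.5 mm and 10.7 degrees, less where a joint would pass 70% of its speed; a pose out of reach is approached as far as the arm can. A call with a gripper value outside its range is refused whole. "hand" is the gripper command: -1 is fully open, 1 is shut, values between are in proportion, set as the call begins (left out, the last holds). The fingers move at their own pace and stop on an object; "force" is the grip in N (left out, the last holds). Time passes only in rows, so rows that repeat a pose let the fingers close, or fill a call up. It gives the time, the measured TCP pose, the force and the opening at its end, in the units of the state.
- telemetry.state(): the state, without advancing time (a new reading comes with each control period).
- grab_frame(name): name is "side" or "top" or "wrist"; returns the picture (384x512x3 uint8, red, green, blue); there is no depth.
- calibration(name): a dict with "mtx" (3x3 intrinsics, pixels), "R" (3x3) and "t" (3): a world point X has camera coordinates R X + t; the wrist camera has in their place "hand_eye" (4x4, takes a point from camera to tool coordinates, whose origin is the TCP and whose axes are the flange's). Camera axes: x right, y down, z forward; pixel columns grow to the right and rows downward; lengths in mm; the calibration is good to about 2 mm. The wrist camera is an equidistant fisheye: a pixel r from the principal point sees the ray r / f radians off the axis. A picture is of the moment at which its call begins: read the wrist's pose just before it. calibration takes no time and is no camera call.
- close_job(): hands the job in, once; it reports no verdict.
The state is a dict: "clock": time; "joint_positions": joint angles; "qvel": joint speeds; "joint_efforts": joint torques, N m; "position": TCP position; "tool_rot": TCP orientation; "wrist_force": force on the tool from outside, world axes, zero at the start; "torque": the same for the moment, N m; "grip_width": opening from 0.0 (shut) to 1.0 (fully open).
Only numpy, scipy, OpenCV 4.12 (cv2) and the standard library are available. Lean on these libraries where they do the work, as an engineer would, in place of code of your own. Each camera call takes 0.05 s, during which the arm holds its last target. There are 200 camera calls.

## Working session

There is one attempt and no reset: what is moved stays moved. The work goes in short steps, Python scripts to look and compute and a tool call to move; the robot and the scene stay as the last step left them, time stands still between calls to the robot, and variables do not carry over. Pictures are saved under pics/ and viewed, about 8 in all and at most 12, crops included, and the job is handed in when it is done.

Besides the shell and the picture viewer there is one more tool, called after "Emit:" as a command line: name --argument value ..., lists and objects as JSON in quotes. step_arm: Moves the arm, as the interface text tells. Its arguments: {"type":"object","properties":{"moves":{"type":"array"},"hand":{"type":"number"},"force":{"type":"number"}},"required":["moves"]}

```bash
mkdir -p pics; ls
python3 - <<'E'
from plant import telemetry, grab_frame, calibration
import cv2
for n in("top","side"):
    cv2.imwrite(f"pics/{n}0.png",cv2.resize(grab_frame(n)[:,:,::-1],(800,600),interpolation=cv2.INTER_CUBIC)); c=calibration(n); print(n,c)
print(calibration("wrist")); print(telemetry.state())
E
```

```text
pics
top {'mtx': array([[483.38342903,   0.        , 252.99607858],
       [  0.        , 483.38342903, 193.27300855],
       [  0.        ,   0.        ,   1.        ]]), 'R': array([[-0.01823126, -0.99971498, -0.01541371],
       [-0.98180291,  0.0208149 , -0.18875854],
       [ 0.18902557,  0.01169192, -0.98190256]]), 't': array([  55.09255633,  593.09461938, 1377.07195032])}
side {'mtx': array([[420.42864239,   0.        , 255.60290955],
       [  0.        , 420.42864239, 189.05537411],
       [  0.        ,   0.        ,   1.        ]]), 'R': array([[ 0.77153833, -0.6358522 ,  0.02050844],
       [-0.36881806, -0.47332262, -0.79996183],
       [ 0.5183646 ,  0.60963733, -0.59970032]]), 't': array([-413.91811138,  295.96421898, 1025.7324158 ])}
{'mtx': array([[297.31863964,   0.        , 258.9782118 ],
       [  0.        , 297.31863964, 189.5701748 ],
       [  0.        ,   0.        ,   1.        ]]), 'hand_eye': array([[ 2.14852185e-04, -9.57339592e-01, -2.88965152e-01,
         8.47955560e+01],
       [ 9.99999967e-01,  2.45793902e-04, -7.07907364e-05,
         1.05284518e-
[... 191 characters left out ...]
 'joint_positions': array([-1.41650243,  0.42668804,  0.07386945,  1.60656789, -0.03411741,
        1.11079194, -0.06706529]), 'qvel': array([ 0.0014962 , -0.00247154, -0.00064163, -0.00261247,  0.00153555,
       -0.00044096, -0.00022011]), 'joint_efforts': array([ 6.69073328e-03, -9.37474036e+01,  3.67544398e+00, -4.55046237e+01,
       -4.88368375e-02,  1.68098632e-02,  1.37473563e-06]), 'position': array([201.83648945, 643.7094903 , 223.82273531]), 'tool_rot': array([ 1.51323563e-01,  9.88484103e-01, -5.95373125e-04, -5.22407452e-05]), 'wrist_force': array([ 0.50357395,  0.68316487, -0.06715463]), 'torque': array([-0.01801717, -0.01730282,  0.00853243]), 'grip_width': 0.9936645465607289}
```

View pics/top0.png

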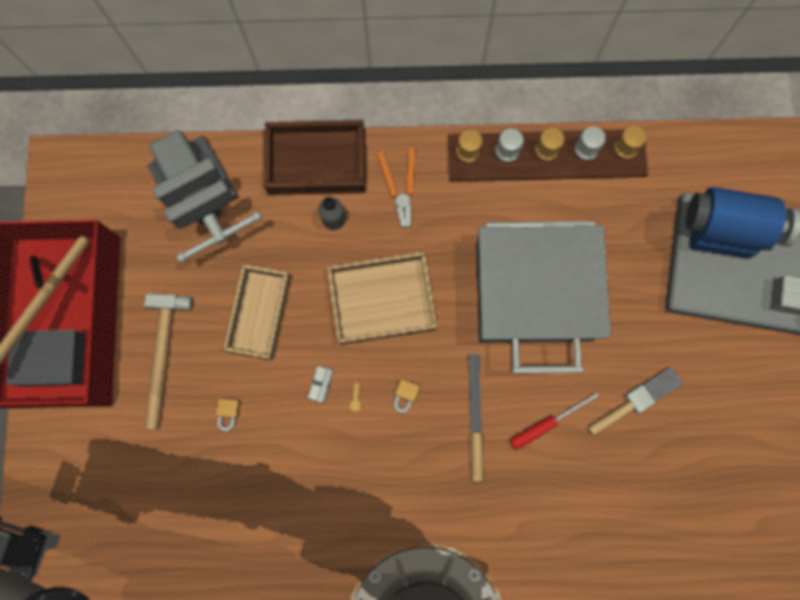

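The top view has +x up and +y left. It shows padlocks at (228,410) and (406,393), the cylinder at (320,384), the key at (355,397), the narrow tray at (257,312), the wide tray at (382,298), and the chest handle bar at (547,370). I'll segment for accurate poses.

```bash
cat > h.py <<'E'
import numpy as np, cv2
from plant import telemetry, grab_frame, calibration
from scipy.spatial.transform import Rotation as Ro
def ray(name,uv,z):
    "pixel(s) of fixed camera (native 512x384) -> world at height z"
    c=calibration(name);uv=np.atleast_2d(uv).astype(float)
    d=np.c_[uv,np.ones(len(uv))]@np.linalg.inv(c["mtx"]).T@c["R"]; o=-c["R"].T@c["t"]
    return o+d*((z-o[2])/d[:,2])[:,None]
def wray(uv,z,st):
    c=calibration("wrist");uv=np.atleast_2d(uv).astype(float);m=c["mtx"]
    p=(uv-m[:2,2])/m[0,0];r=np.linalg.norm(p,axis=1)[:,None]
    d=np.c_[p/np.maximum(r,1e-9)*np.sin(r),np.cos(r)]
    H=c["hand_eye"];R=Ro.from_quat(st["tool_rot"]).as_matrix()
    d=d@H[:3,:3].T@R.T;o=R@H[:3,3]+st["position"]
    return o+d*((z-o[2])/d[:,2])[:,None]
def delta(p,yaw,st=None):
    "tool down, tool y axis at world angle yaw (deg, mod 180); gives dx,dy,dz,rz for step_arm"
    st=st or telemetry.state();R=Ro.from_quat(st["tool_rot"]).as_matrix()
    y=R[:,1];cur=np.degrees(np.arctan2(y[1],y[0]))
    t=(yaw-cur+90)%180-90
    return np.round(R.T@(np.array(p)-st["position"]),1),"rz",round(-t,1),"cur yaw",round(cur,1)
E
python3 - <<'E'
from h import *
f=grab_frame("top");hsv=cv2.cvtColor(f,cv2.COLOR_RGB2HSV)
s=1.5625
for n,(x,y),z in [("pa",(228,412),18),("pb",(405,393),18),("cyl",(320,384),15),("key",(355,397),4)]:
    x/=s;y/=s;r=20
    x0,y0=int(x-r),int(y-r);p=f[y0:y0+2*r,x0:x0+2*r]
    cv2.imwrite(f"pics/{n}.png",p[:,:,::-1])
ims=[cv2.resize(cv2.imread(f"pics/{n}.png"),(390,290) and (290,290),interpolation=cv2.INTER_CUBIC) for n in("pa","pb","cyl","key")]
cv2.imwrite("pics/crop.png",np.vstack([np.hstack(ims[:2]),np.hstack(ims[2:])]))
def P(l,z): return ray("top",np.array(l)/s,z).round(0)[:,:2].tolist()
print("pa",P([(228,408),(226,430)],18),"pb",P([(407,390),(402,410)],18),"cyl",P([(320,384),(324,367),(315,401)],16),"key",P([(355,397)],2))
print("wide top corners",P([(328,267),(424,254),(437,329),(340,343)],45))
print("narrow",P([(245,266),(289,273),(271,358),(225,350)],45))
print("bar",P([(515,371),(580,371)],116),"lid front",P([(480,341),(609,339)],122),"far",P([(484,225),(603,224)],122))
E
```

```text
pa [[403.0, 367.0], [361.0, 369.0]] pb [[430.0, 25.0], [392.0, 35.0]] cyl [[445.0, 191.0], [477.0, 183.0], [413.0, 201.0]] key [[420.0, 125.0]]
wide top corners [[668.0, 172.0], [690.0, -14.0], [542.0, -35.0], [519.0, 150.0]]
narrow [[674.0, 334.0], [658.0, 248.0], [493.0, 281.0], [510.0, 368.0]]
bar [[453.0, -168.0], [451.0, -284.0]] lid front [[507.0, -108.0], [506.0, -338.0]] far [[723.0, -124.0], [719.0, -342.0]]
```

View pics/side0.png

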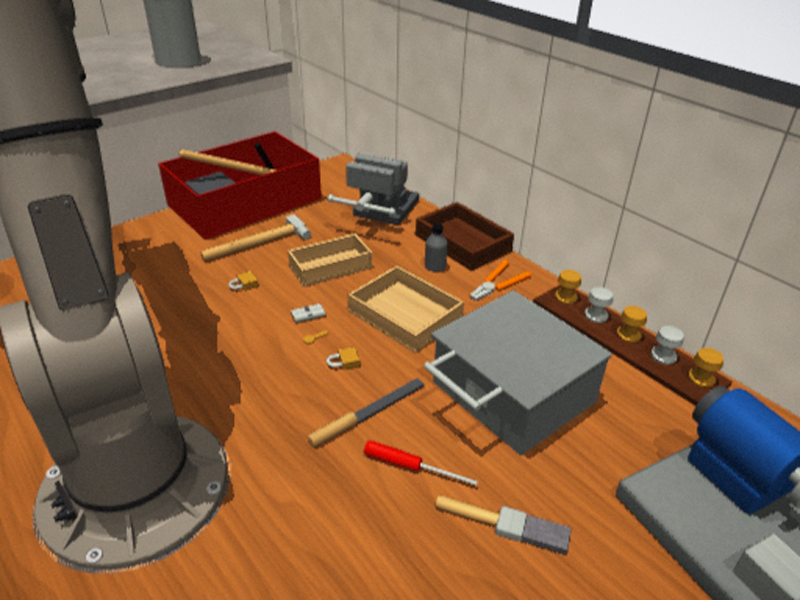

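```bash
python3 -c "
from h import *
print(delta((480,190,224),73))"
```

```text
(array([-4.012e+02, -3.498e+02,  3.000e-01]), 'rz', np.float64(-0.4), 'cur yaw', np.float64(72.6))
```

View pics/crop.png

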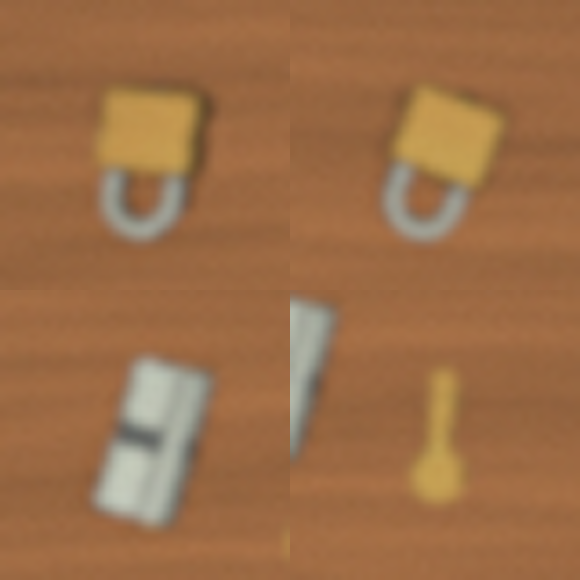

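The crops confirm the poses: padlock A's shackle points almost straight to -x, padlock B is tilted about 20°, the cylinder about 15°, and the key is nearly along x. I'll move the wrist camera over the work area for a better measurement.

Emit:
step_arm --moves '[{"dx":-40,"dy":-35},{"dx":-80,"dy":-70},{"dx":-120,"dy":-105},{"dx":-160,"dy":-140},{"dx":-200,"dy":-175},{"dx":-240,"dy":-210},{"dx":-280,"dy":-245},{"dx":-320,"dy":-280},{"dx":-360,"dy":-315},{"dx":-400,"dy":-350}]' --hand -0.2 --force 30

```text
$.moves[0]: bad value
```

Run:
```python
from h import *
import pickle
st=telemetry.state();f=grab_frame("wrist");pickle.dump((st,f),open("w1.pkl","wb"))
print(st["position"],np.abs(st["qvel"]).max(),st["wrist_force"])
cv2.imwrite("pics/w1.png",cv2.resize(f[:,:,::-1],(800,600),interpolation=cv2.INTER_CUBIC))
```

```text
[201.85683317 643.78774477 223.94107771] 0.0027659780151239933 [-0.82398966  0.44477155  1.18112574]
```

View pics/w1.png

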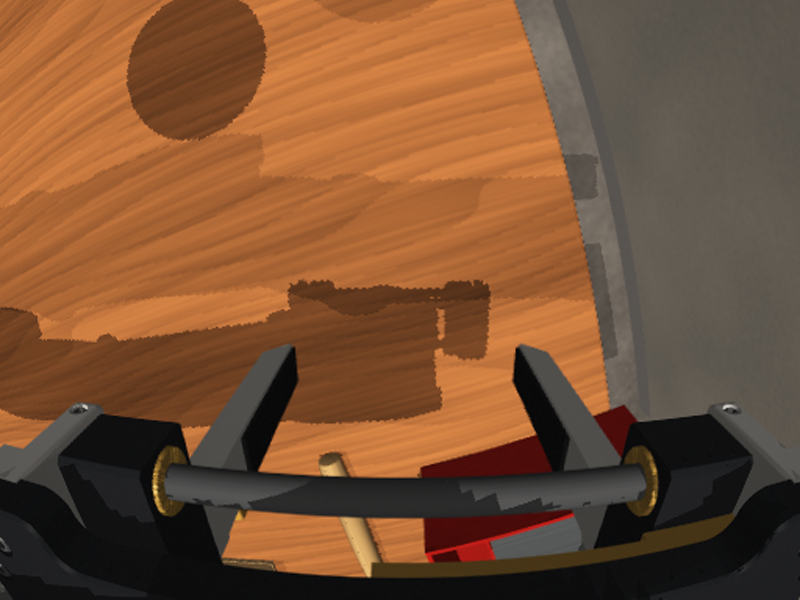

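The move was refused, so this view is from the start pose: it shows that the camera looks to tool +x and the hand hides the lower third. I'll view from TCP x≈560 and give all keys.

Emit:
step_arm --moves '[{"dx":-48,"dy":-33,"dz":0,"rx":0,"ry":0,"rz":0},{"dx":-96,"dy":-66,"dz":0,"rx":0,"ry":0,"rz":0},{"dx":-144,"dy":-98,"dz":0,"rx":0,"ry":0,"rz":0},{"dx":-192,"dy":-130,"dz":0,"rx":0,"ry":0,"rz":0},{"dx":-240,"dy":-163,"dz":0,"rx":0,"ry":0,"rz":0},{"dx":-288,"dy":-196,"dz":0,"rx":0,"ry":0,"rz":0},{"dx":-336,"dy":-228,"dz":0,"rx":0,"ry":0,"rz":0},{"dx":-384,"dy":-260,"dz":0,"rx":0,"ry":0,"rz":0},{"dx":-432,"dy":-293,"dz":0,"rx":0,"ry":0,"rz":0},{"dx":-480,"dy":-326,"dz":0,"rx":0,"ry":0,"rz":0}]' --hand -0.2 --force 30

```text
clock: 1.45
position: [563.3, 187.8, 224.6]
tool_rot: [0.151, 0.989, 0.0, 0.0]
wrist_force: [1.1, -0.3, -0.2]
grip_width: 0.602
```

Run:
```python
from h import *
import pickle
grab_frame("wrist");grab_frame("wrist")
st=telemetry.state();f=grab_frame("wrist");pickle.dump((st,f),open("w1.pkl","wb"))
print(st["position"],np.abs(st["qvel"]).max(),st["wrist_force"])
cv2.imwrite("pics/w2.png",cv2.resize(f[:,:,::-1],(800,600),interpolation=cv2.INTER_CUBIC))
```

```text
[565.55572838 183.00973958 224.59290649] 0.08803635516437136 [-0.33994745  0.28295315 -0.40482296]
```

View pics/w2.png

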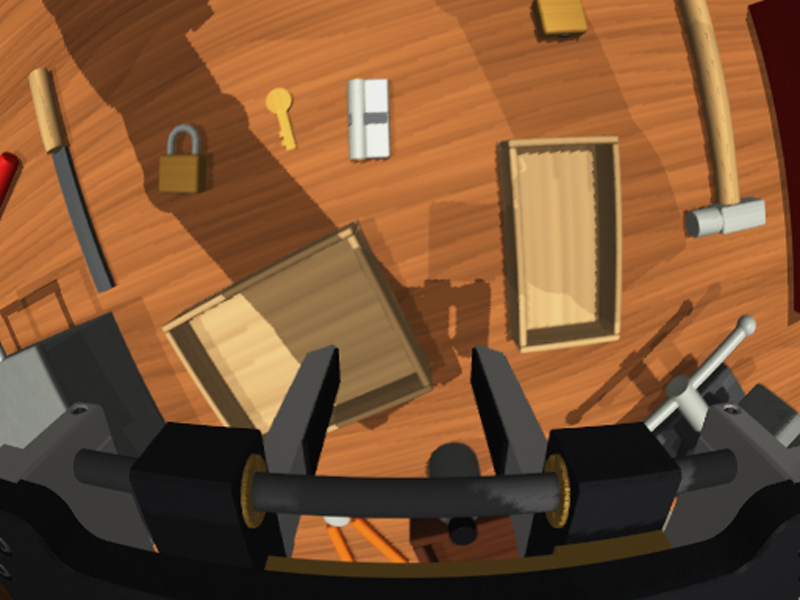

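Wrist view: padlock B body at (183,172), shackle to (183,126); cylinder corners (348,79)-(389,159); narrow tray rim (506,141), (619,137), (619,341), (521,350); wide tray rim corners (356,225), (164,327), (431,387).

Run:
```python
from h import *
import pickle
st,f=pickle.load(open("w1.pkl","rb"))
W=lambda l,z:wray(np.array(l)/1.5625,z,st).round(0)[:,:2].tolist()
print("cyl",W([(350,80),(388,80),(389,157),(351,159)],14), "key",W([(279,98),(292,148)],2))
print("pb topcorners",W([(160,154),(207,154)],20),"tip",W([(183,124)],14),"botcorners",W([(160,192),(203,193)],0))
print("narrow",W([(506,141),(619,137),(619,341),(521,350)],45),"wide",W([(356,225),(164,327),(431,387)],45))
# top: min area rects
t=grab_frame("top");hsv=cv2.cvtColor(t,cv2.COLOR_RGB2HSV)
for n,(x,y) in dict(pa=(228,408),pb=(407,390)).items():
    x=int(x/1.5625);y=int(y/1.5625);r=16
    c=hsv[y-r:y+r,x-r:x+r].astype(int)
    m=((c[...,0]>17)&(c[...,0]<30)&(c[...,1]>100)&(c[...,2]>140)).astype(np.uint8)
    pts=np.argwhere(m)[:,::-1]+[x-r,y-r]
    w=ray("top",pts,20)[:,:2].astype(np.float32);print(n,len(w),w.mean(0),cv2.minAreaRect(w))
```

```text
cyl [[410.0, 188.0], [420.0, 216.0], [479.0, 198.0], [471.0, 169.0]] key [[400.0, 127.0], [445.0, 124.0]]
pb topcorners [[406.0, 15.0], [424.0, 57.0]] tip [[389.0, 42.0]] botcorners [[434.0, -8.0], [451.0, 33.0]]
narrow [[493.0, 284.0], [511.0, 374.0], [677.0, 339.0], [656.0, 253.0]] wide [[520.0, 160.0], [546.0, -29.0], [664.0, 174.0]]
pa 127 [404.10583 368.85025] ((403.9861755371094, 369.04815673828125), (35.71337890625, 31.11376953125), 80.8963394165039)
pb 0 [nan nan] ((0.0, 0.0), (0.0, 0.0), 0.0)<stdin>:15: RuntimeWarning: Mean of empty slice.
  ret = um.true_divide(
```

```bash
python3 -c "
from h import *
print(delta((430,25,23),67.5))"
```

```text
(array([  77.3, -195.6,  201.3]), 'rz', np.float64(5.0), 'cur yaw', np.float64(72.5))
```

Emit:
step_arm --moves '[{"dx":20,"dy":-50,"dz":0,"rx":0,"ry":0,"rz":2},{"dx":42,"dy":-105,"dz":10,"rx":0,"ry":0,"rz":4},{"dx":62,"dy":-155,"dz":30,"rx":0,"ry":0,"rz":5},{"dx":77,"dy":-195,"dz":60,"rx":0,"ry":0,"rz":5},{"dx":77,"dy":-195,"dz":105,"rx":0,"ry":0,"rz":5},{"dx":77,"dy":-195,"dz":145,"rx":0,"ry":0,"rz":5},{"dx":77,"dy":-195,"dz":175,"rx":0,"ry":0,"rz":5},{"dx":77,"dy":-195,"dz":193,"rx":0,"ry":0,"rz":5},{"dx":77,"dy":-195,"dz":201,"rx":0,"ry":0,"rz":5},{"dx":77,"dy":-195,"dz":201,"rx":0,"ry":0,"rz":5}]'

```text
clock: 2.9
position: [430.4, 26.9, 23.5]
tool_rot: [0.194, 0.981, -0.0, -0.0]
wrist_force: [0.7, -0.4, 0.3]
grip_width: 0.599
```

Run:
```python
from h import *
st=telemetry.state();f=grab_frame("wrist")
print(st["position"],st["wrist_force"],delta((430,25,23),67.5,st))
cv2.imwrite("pics/w3.png",cv2.resize(f[:,:,::-1],(640,480),interpolation=cv2.INTER_CUBIC))
```

```text
[430.35115055  26.89516026  23.47095   ] [ 0.6805957  -0.4201235   0.34131526] (array([-0.4, -1.9,  0.5]), 'rz', np.float64(0.1), 'cur yaw', np.float64(67.6))
```

View pics/w3.png

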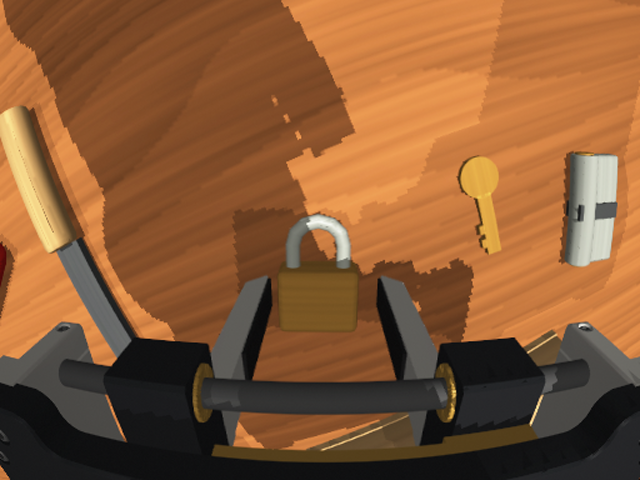

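The padlock sits centred between the fingers: body (280-357, 270-330), fingertips at 271 and 377. I'll close and lift.

Emit:
step_arm --moves '[{"dx":0,"dy":-1,"dz":0,"rx":0,"ry":0,"rz":0},{"dx":0,"dy":-1,"dz":0,"rx":0,"ry":0,"rz":0},{"dx":0,"dy":-1,"dz":0,"rx":0,"ry":0,"rz":0},{"dx":0,"dy":-1,"dz":0,"rx":0,"ry":0,"rz":0},{"dx":0,"dy":-1,"dz":0,"rx":0,"ry":0,"rz":0},{"dx":0,"dy":-1,"dz":0,"rx":0,"ry":0,"rz":0},{"dx":0,"dy":-1,"dz":-10,"rx":0,"ry":0,"rz":0},{"dx":0,"dy":-1,"dz":-35,"rx":0,"ry":0,"rz":0},{"dx":0,"dy":-1,"dz":-70,"rx":0,"ry":0,"rz":0},{"dx":0,"dy":-1,"dz":-85,"rx":0,"ry":0,"rz":0}]' --hand 1 --force 30

```text
clock: 4.2
position: [430.8, 25.5, 110.6]
tool_rot: [0.194, 0.981, 0.001, 0.001]
wrist_force: [0.1, 0.1, -1.1]
grip_width: 0.42
```

Run:
```python
from h import *
st=telemetry.state();print(st["grip_width"]*94,st["wrist_force"])
t=np.radians(8);ex=np.array([np.cos(t),np.sin(t)]);ey=np.array([-np.sin(t),np.cos(t)]);c=np.array([605,70])
for s in(-38,38):
    p=c+ex*13+ey*s;print(s,p,delta((*p,33),98))
```

```text
39.448626221384075 [ 0.10121444  0.08992964 -1.13170953]
-38 [623.16206273  34.1790637 ] (array([-174.4,   81.3,   78. ]), 'rz', np.float64(-30.4), 'cur yaw', np.float64(67.6))
38 [612.58490706 109.43943692] (array([-135.9,  146.8,   78. ]), 'rz', np.float64(-30.4), 'cur yaw', np.float64(67.6))
```

Emit:
step_arm --moves '[{"dx":-35,"dy":16,"dz":0,"rx":0,"ry":0,"rz":-6},{"dx":-75,"dy":36,"dz":0,"rx":0,"ry":0,"rz":-14},{"dx":-115,"dy":56,"dz":0,"rx":0,"ry":0,"rz":-22},{"dx":-150,"dy":72,"dz":0,"rx":0,"ry":0,"rz":-29},{"dx":-174,"dy":81,"dz":0,"rx":0,"ry":0,"rz":-30},{"dx":-174,"dy":81,"dz":20,"rx":0,"ry":0,"rz":-30},{"dx":-174,"dy":81,"dz":48,"rx":0,"ry":0,"rz":-30},{"dx":-174,"dy":81,"dz":70,"rx":0,"ry":0,"rz":-30},{"dx":-174,"dy":81,"dz":79,"rx":0,"ry":0,"rz":-30},{"dx":-174,"dy":81,"dz":79,"rx":0,"ry":0,"rz":-30}]'

```text
clock: 5.45
position: [621.2, 33.9, 29.4]
tool_rot: [-0.066, 0.998, -0.0, -0.0]
wrist_force: [-0.4, -0.3, -1.4]
grip_width: 0.425
```

Emit:
step_arm --moves '[{"dx":0,"dy":0,"dz":0,"rx":0,"ry":0,"rz":0},{"dx":0,"dy":0,"dz":0,"rx":0,"ry":0,"rz":0},{"dx":0,"dy":0,"dz":0,"rx":0,"ry":0,"rz":0},{"dx":0,"dy":0,"dz":0,"rx":0,"ry":0,"rz":0},{"dx":0,"dy":0,"dz":-15,"rx":0,"ry":0,"rz":0},{"dx":0,"dy":0,"dz":-50,"rx":0,"ry":0,"rz":0},{"dx":0,"dy":0,"dz":-90,"rx":0,"ry":0,"rz":0},{"dx":0,"dy":0,"dz":-120,"rx":0,"ry":0,"rz":0},{"dx":0,"dy":0,"dz":-140,"rx":0,"ry":0,"rz":0},{"dx":0,"dy":0,"dz":-140,"rx":0,"ry":0,"rz":0}]' --hand -0.2

```text
clock: 6.7
position: [622.8, 34.0, 171.8]
tool_rot: [-0.066, 0.998, 0.0, 0.002]
wrist_force: [-0.4, 1.0, -0.6]
grip_width: 0.602
```

Run:
```python
from h import *
st=telemetry.state();print(st["grip_width"]*94,st["position"],delta((404,368,23),85))
```

```text
56.57402321726925 [622.82817373  33.99132669 171.84215876] (array([173.3, 359.9, 148.4]), 'rz', np.float64(12.6), 'cur yaw', np.float64(97.6))
```

Emit:
step_arm --moves '[{"dx":18,"dy":38,"dz":0,"rx":0,"ry":0,"rz":2},{"dx":42,"dy":87,"dz":0,"rx":0,"ry":0,"rz":4},{"dx":66,"dy":137,"dz":0,"rx":0,"ry":0,"rz":6},{"dx":90,"dy":187,"dz":0,"rx":0,"ry":0,"rz":8},{"dx":114,"dy":237,"dz":0,"rx":0,"ry":0,"rz":10},{"dx":138,"dy":287,"dz":10,"rx":0,"ry":0,"rz":12},{"dx":160,"dy":332,"dz":40,"rx":0,"ry":0,"rz":12.6},{"dx":173,"dy":360,"dz":75,"rx":0,"ry":0,"rz":12.6},{"dx":173,"dy":360,"dz":95,"rx":0,"ry":0,"rz":12.6},{"dx":173,"dy":360,"dz":98,"rx":0,"ry":0,"rz":12.6}]'

```text
clock: 7.95
position: [402.0, 367.2, 70.0]
tool_rot: [0.043, 0.999, -0.001, -0.001]
wrist_force: [0.8, -0.0, 0.9]
grip_width: 0.604
```

Run:
```python
from h import *
grab_frame("wrist")
st=telemetry.state();f=grab_frame("wrist")
print(st["position"],delta((404,368,23),85,st))
hsv=cv2.cvtColor(f,cv2.COLOR_RGB2HSV)
cv2.imwrite("pics/w4.png",cv2.resize(f[:,:,::-1],(640,480),interpolation=cv2.INTER_CUBIC))
c=calibration("wrist");H=c["hand_eye"];R=Ro.from_quat(st["tool_rot"]).as_matrix()
for p in [(404,368,20),(404,368,10)]:
    q=H[:3,:3].T@(R.T@(np.array(p)-st["position"])-H[:3,3]);a=np.arctan2(np.hypot(*q[:2]),q[2])
    print((c["mtx"][:2,2]+297.3*a*q[:2]/np.hypot(*q[:2]))*1.25)
```

```text
[402.61667922 367.21948473  70.67079992] (array([-1.4,  1. , 47.7]), 'rz', np.float64(-0.0), 'cur yaw', np.float64(85.0))
[325.10906348 271.57750312]
[325.08478632 265.70562325]
```

View pics/w4.png

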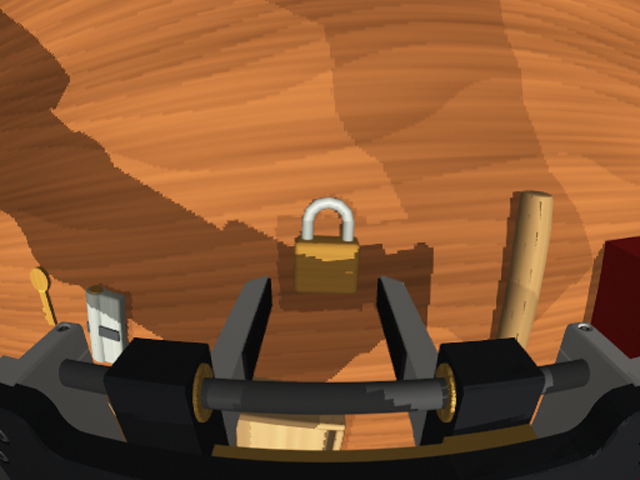

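Padlock A's body centre is at (326,266), against a predicted (325,271), and it is aligned. I'll descend and grip.

Emit:
step_arm --moves '[{"dx":0,"dy":1,"dz":20,"rx":0,"ry":0,"rz":0},{"dx":1,"dy":1,"dz":40,"rx":0,"ry":0,"rz":0},{"dx":1,"dy":1,"dz":47,"rx":0,"ry":0,"rz":0},{"dx":1,"dy":1,"dz":47,"rx":0,"ry":0,"rz":0},{"dx":1,"dy":1,"dz":47,"rx":0,"ry":0,"rz":0},{"dx":1,"dy":1,"dz":47,"rx":0,"ry":0,"rz":0},{"dx":1,"dy":1,"dz":47,"rx":0,"ry":0,"rz":0},{"dx":1,"dy":1,"dz":47,"rx":0,"ry":0,"rz":0},{"dx":1,"dy":1,"dz":35,"rx":0,"ry":0,"rz":0},{"dx":1,"dy":1,"dz":10,"rx":0,"ry":0,"rz":0}]' --hand 0.6

```text
clock: 9.3
position: [401.6, 368.5, 62.1]
tool_rot: [0.044, 0.999, -0.001, -0.001]
wrist_force: [1.0, 0.2, -1.1]
grip_width: 0.425
```

Run:
```python
from h import *
st=telemetry.state();print(st["grip_width"]*94,st["wrist_force"],st["position"],delta((612.5,109,31),98))
```

```text
39.991324438846554 [ 1.01285804  0.23503642 -1.08261514] [401.62139229 368.45488013  62.10808442] (array([-232.8, -239.9,   31.2]), 'rz', np.float64(-13.0), 'cur yaw', np.float64(85.0))
```

Emit:
step_arm --moves '[{"dx":0,"dy":0,"dz":-30,"rx":0,"ry":0,"rz":0},{"dx":-20,"dy":-20,"dz":-60,"rx":0,"ry":0,"rz":-2},{"dx":-60,"dy":-60,"dz":-70,"rx":0,"ry":0,"rz":-4},{"dx":-100,"dy":-102,"dz":-70,"rx":0,"ry":0,"rz":-6},{"dx":-140,"dy":-144,"dz":-70,"rx":0,"ry":0,"rz":-8},{"dx":-180,"dy":-186,"dz":-70,"rx":0,"ry":0,"rz":-11},{"dx":-215,"dy":-222,"dz":-70,"rx":0,"ry":0,"rz":-13},{"dx":-233,"dy":-240,"dz":-65,"rx":0,"ry":0,"rz":-13},{"dx":-233,"dy":-240,"dz":-40,"rx":0,"ry":0,"rz":-13},{"dx":-233,"dy":-240,"dz":-20,"rx":0,"ry":0,"rz":-13}]'

```text
clock: 10.55
position: [613.0, 109.4, 81.3]
tool_rot: [-0.069, 0.998, 0.0, -0.0]
wrist_force: [1.1, 0.6, -1.4]
grip_width: 0.422
```

Run:
```python
from h import *
grab_frame("wrist")
st=telemetry.state();f=grab_frame("wrist")
print(st["position"],st["wrist_force"],st["grip_width"]*94,delta((612.5,109,31),98,st))
cv2.imwrite("pics/w5.png",cv2.resize(f[:,:,::-1],(640,480),interpolation=cv2.INTER_CUBIC))
```

```text
[611.57093869 109.54177811  78.68147656] [-1.78017004  0.17274524 -3.94666646] 39.79050924045386 (array([-1. , -0.7, 47.7]), 'rz', np.float64(0.0), 'cur yaw', np.float64(98.0))
```

View pics/w5.png

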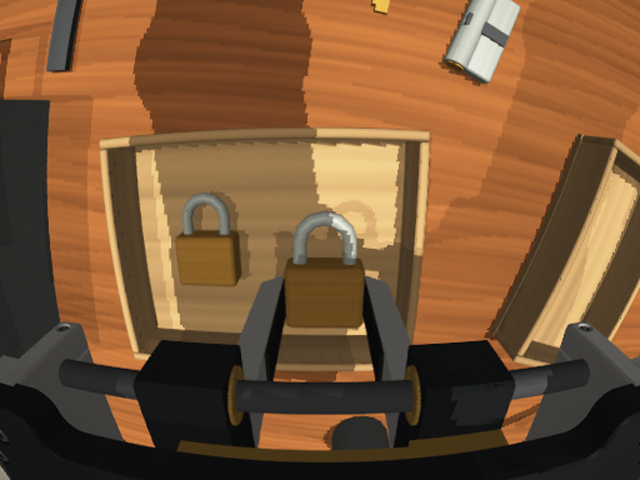

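Padlock B lies in the wide tray (208,258). Padlock A is held well (285-364, 262-328), clear of B and the walls.

Emit:
step_arm --moves '[{"dx":0,"dy":0,"dz":20,"rx":0,"ry":0,"rz":0},{"dx":0,"dy":0,"dz":38,"rx":0,"ry":0,"rz":0},{"dx":0,"dy":0,"dz":44,"rx":0,"ry":0,"rz":0},{"dx":0,"dy":0,"dz":47,"rx":0,"ry":0,"rz":0},{"dx":0,"dy":0,"dz":47,"rx":0,"ry":0,"rz":0},{"dx":0,"dy":0,"dz":47,"rx":0,"ry":0,"rz":0},{"dx":0,"dy":0,"dz":47,"rx":0,"ry":0,"rz":0},{"dx":0,"dy":0,"dz":47,"rx":0,"ry":0,"rz":0},{"dx":0,"dy":0,"dz":47,"rx":0,"ry":0,"rz":0},{"dx":0,"dy":0,"dz":47,"rx":0,"ry":0,"rz":0}]'

```text
clock: 11.9
position: [613.1, 109.6, 34.5]
tool_rot: [-0.07, 0.998, -0.0, -0.0]
wrist_force: [0.3, -0.1, -1.6]
grip_width: 0.419
```

Emit:
step_arm --moves '[{"dx":0,"dy":0,"dz":0,"rx":0,"ry":0,"rz":0},{"dx":0,"dy":0,"dz":0,"rx":0,"ry":0,"rz":0},{"dx":0,"dy":0,"dz":0,"rx":0,"ry":0,"rz":0},{"dx":0,"dy":0,"dz":0,"rx":0,"ry":0,"rz":0},{"dx":0,"dy":0,"dz":-15,"rx":0,"ry":0,"rz":0},{"dx":0,"dy":0,"dz":-50,"rx":0,"ry":0,"rz":0},{"dx":0,"dy":0,"dz":-90,"rx":0,"ry":0,"rz":0},{"dx":0,"dy":0,"dz":-110,"rx":0,"ry":0,"rz":0},{"dx":0,"dy":0,"dz":-110,"rx":0,"ry":0,"rz":0},{"dx":0,"dy":0,"dz":-110,"rx":0,"ry":0,"rz":0}]' --hand -0.15

```text
clock: 13.15
position: [612.8, 109.6, 144.3]
tool_rot: [-0.07, 0.998, -0.0, -0.0]
wrist_force: [0.9, 0.6, -0.1]
grip_width: 0.572
```

Run:
```python
from h import *
st=telemetry.state();print(st["grip_width"]*94,st["wrist_force"],st["position"],delta((445,192,22),73.5))
```

```text
53.754075539118496 [ 0.94677901  0.59749697 -0.07511162] [612.8426762  109.60005956 144.251839  ] (array([154.7, 104.9, 122.3]), 'rz', np.float64(24.5), 'cur yaw', np.float64(98.0))
```

Emit:
step_arm --moves '[{"dx":35,"dy":24,"dz":0,"rx":0,"ry":0,"rz":6},{"dx":75,"dy":51,"dz":0,"rx":0,"ry":0,"rz":14},{"dx":115,"dy":78,"dz":0,"rx":0,"ry":0,"rz":21},{"dx":145,"dy":98,"dz":5,"rx":0,"ry":0,"rz":24.5},{"dx":155,"dy":105,"dz":25,"rx":0,"ry":0,"rz":24.5},{"dx":155,"dy":105,"dz":60,"rx":0,"ry":0,"rz":24.5},{"dx":155,"dy":105,"dz":95,"rx":0,"ry":0,"rz":24.5},{"dx":155,"dy":105,"dz":116,"rx":0,"ry":0,"rz":24.5},{"dx":155,"dy":105,"dz":122,"rx":0,"ry":0,"rz":24.5},{"dx":155,"dy":105,"dz":122,"rx":0,"ry":0,"rz":24.5}]'

```text
clock: 14.4
position: [444.9, 191.8, 22.3]
tool_rot: [0.144, 0.99, -0.0, -0.0]
wrist_force: [-0.2, 0.6, -0.1]
grip_width: 0.575
```

Emit:
step_arm --moves '[{"dx":0,"dy":0,"dz":0,"rx":0,"ry":0,"rz":0},{"dx":0,"dy":0,"dz":0,"rx":0,"ry":0,"rz":0},{"dx":0,"dy":0,"dz":0,"rx":0,"ry":0,"rz":0},{"dx":0,"dy":0,"dz":0,"rx":0,"ry":0,"rz":0},{"dx":0,"dy":0,"dz":0,"rx":0,"ry":0,"rz":0},{"dx":0,"dy":0,"dz":0,"rx":0,"ry":0,"rz":0},{"dx":0,"dy":0,"dz":0,"rx":0,"ry":0,"rz":0},{"dx":0,"dy":0,"dz":0,"rx":0,"ry":0,"rz":0},{"dx":0,"dy":0,"dz":-20,"rx":0,"ry":0,"rz":0},{"dx":0,"dy":0,"dz":-60,"rx":0,"ry":0,"rz":0}]' --hand 0.8 --force 35

```text
clock: 15.65
position: [444.2, 191.5, 82.3]
tool_rot: [0.144, 0.99, -0.001, -0.001]
wrist_force: [-0.2, 1.0, -0.6]
grip_width: 0.348
```

Run:
```python
from h import *
st=telemetry.state();print(st["grip_width"]*94,st["wrist_force"],st["position"],delta((584,310,31),78.5))
```

```text
32.70384013447162 [-0.20724345  0.95481139 -0.6381693 ] [444.16827892 191.51238363  82.33972954] (array([-100.5,  153.5,   50.8]), 'rz', np.float64(-5.0), 'cur yaw', np.float64(73.5))
```

Gripped (33 mm). I'll carry it to above the narrow tray and check the alignment there.

Emit:
step_arm --moves '[{"dx":0,"dy":0,"dz":-20,"rx":0,"ry":0,"rz":0},{"dx":-10,"dy":15,"dz":-30,"rx":0,"ry":0,"rz":-1},{"dx":-30,"dy":46,"dz":-30,"rx":0,"ry":0,"rz":-2},{"dx":-55,"dy":84,"dz":-30,"rx":0,"ry":0,"rz":-3},{"dx":-78,"dy":119,"dz":-30,"rx":0,"ry":0,"rz":-4},{"dx":-94,"dy":143,"dz":-25,"rx":0,"ry":0,"rz":-5},{"dx":-100,"dy":153,"dz":-15,"rx":0,"ry":0,"rz":-5},{"dx":-100,"dy":153,"dz":-5,"rx":0,"ry":0,"rz":-5},{"dx":-100,"dy":153,"dz":0,"rx":0,"ry":0,"rz":-5},{"dx":-100,"dy":153,"dz":0,"rx":0,"ry":0,"rz":-5}]'

```text
clock: 16.9
position: [583.7, 309.6, 82.2]
tool_rot: [0.101, 0.995, -0.0, -0.0]
wrist_force: [-0.7, 0.1, -1.7]
grip_width: 0.346
```

Run:
```python
from h import *
st=telemetry.state();f=grab_frame("wrist")
print(st["position"],st["wrist_force"],st["grip_width"]*94,delta((584,310,31),78.5,st))
cv2.imwrite("pics/w6.png",cv2.resize(f[:,:,::-1],(640,480),interpolation=cv2.INTER_CUBIC))
import pickle;pickle.dump(st,open("w6.pkl","wb"))
```

```text
[583.73138159 309.57552007  82.2274372 ] [-0.71553444  0.09917302 -1.74237266] 32.5345890312107 (array([-0.2,  0.5, 51.2]), 'rz', np.float64(-0.0), 'cur yaw', np.float64(78.5))
```

View pics/w6.png

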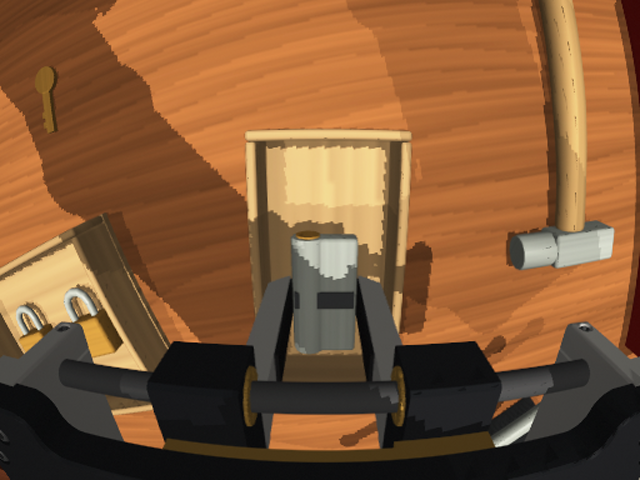

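The narrow tray is centred on column 328 and aligned with the cylinder at 325, so I'll shift +2 mm in y and lower. Both padlocks are in the wide tray, and the key and hammer are undisturbed.

Emit:
step_arm --moves '[{"dx":0,"dy":1,"dz":8,"rx":0,"ry":0,"rz":0},{"dx":0,"dy":2,"dz":22,"rx":0,"ry":0,"rz":0},{"dx":0,"dy":2,"dz":36,"rx":0,"ry":0,"rz":0},{"dx":0,"dy":2,"dz":45,"rx":0,"ry":0,"rz":0},{"dx":0,"dy":2,"dz":50,"rx":0,"ry":0,"rz":0},{"dx":0,"dy":2,"dz":51,"rx":0,"ry":0,"rz":0},{"dx":0,"dy":2,"dz":51,"rx":0,"ry":0,"rz":0},{"dx":0,"dy":2,"dz":51,"rx":0,"ry":0,"rz":0},{"dx":0,"dy":2,"dz":51,"rx":0,"ry":0,"rz":0},{"dx":0,"dy":2,"dz":51,"rx":0,"ry":0,"rz":0}]'

```text
clock: 18.2
position: [584.9, 312.3, 31.6]
tool_rot: [0.1, 0.995, 0.0, 0.0]
wrist_force: [-1.6, -0.7, -1.3]
grip_width: 0.346
```

Emit:
step_arm --moves '[{"dx":0,"dy":0,"dz":0,"rx":0,"ry":0,"rz":0},{"dx":0,"dy":0,"dz":0,"rx":0,"ry":0,"rz":0},{"dx":0,"dy":0,"dz":0,"rx":0,"ry":0,"rz":0},{"dx":0,"dy":0,"dz":0,"rx":0,"ry":0,"rz":0},{"dx":0,"dy":0,"dz":0,"rx":0,"ry":0,"rz":0},{"dx":0,"dy":0,"dz":-15,"rx":0,"ry":0,"rz":0},{"dx":0,"dy":0,"dz":-50,"rx":0,"ry":0,"rz":0},{"dx":0,"dy":0,"dz":-100,"rx":0,"ry":0,"rz":0},{"dx":0,"dy":0,"dz":-150,"rx":0,"ry":0,"rz":0},{"dx":0,"dy":0,"dz":-200,"rx":0,"ry":0,"rz":0}]' --hand 0.08

```text
clock: 19.45
position: [584.7, 312.0, 234.4]
tool_rot: [0.1, 0.995, 0.0, 0.0]
wrist_force: [0.9, 1.1, -0.7]
grip_width: 0.46
```

Run:
```python
from h import *
st=telemetry.state();print(st["grip_width"]*94,st["wrist_force"],st["position"],delta((452,-226,230),0),st["joint_positions"])
```

```text
43.26349775926733 [ 0.90631628  1.09816987 -0.72632291] [584.72939014 312.0200827  234.42426802] (array([  22.6, -553.7,    4. ]), 'rz', np.float64(78.5), 'cur yaw', np.float64(78.5)) [-0.81363523  0.4079423   0.30532932  1.6372734  -0.13320585  1.11591802
  0.89631636]
```

The cylinder is released. I'll turn a quarter turn and move above the handle.

Emit:
step_arm --moves '[{"dx":2,"dy":-55,"dz":0,"rx":0,"ry":0,"rz":8},{"dx":4,"dy":-110,"dz":0,"rx":0,"ry":0,"rz":16},{"dx":6,"dy":-165,"dz":0,"rx":0,"ry":0,"rz":24},{"dx":8,"dy":-220,"dz":0,"rx":0,"ry":0,"rz":32},{"dx":10,"dy":-275,"dz":0,"rx":0,"ry":0,"rz":40},{"dx":12,"dy":-330,"dz":0,"rx":0,"ry":0,"rz":48},{"dx":15,"dy":-385,"dz":0,"rx":0,"ry":0,"rz":56},{"dx":18,"dy":-440,"dz":0,"rx":0,"ry":0,"rz":64},{"dx":21,"dy":-500,"dz":0,"rx":0,"ry":0,"rz":72},{"dx":23,"dy":-554,"dz":0,"rx":0,"ry":0,"rz":79}]'

```text
clock: 20.7
position: [450.9, -227.9, 232.6]
tool_rot: [0.712, 0.702, 0.001, 0.0]
wrist_force: [1.0, 0.5, 0.5]
grip_width: 0.46
```

Run:
```python
from h import *
for _ in range(4): grab_frame("wrist")
st=telemetry.state();f=grab_frame("wrist")
print(st["position"],st["tool_rot"],st["wrist_force"],st["joint_positions"],delta((452,-226,116),0,st))
cv2.imwrite("pics/w7.png",cv2.resize(f[:,:,::-1],(640,480),interpolation=cv2.INTER_CUBIC))
import pickle;pickle.dump(st,open("w7.pkl","wb"))
```

```text
[ 451.43569087 -226.69867992  232.1490073 ] [7.10867059e-01 7.03326254e-01 4.34859939e-04 1.23179637e-04] [0.24700524 0.8104704  0.18913665] [-0.37583832  0.16664846  0.80838956  2.00622192 -0.14178097  1.02365996
  0.48897428] (array([  0.7,   0.5, 116.1]), 'rz', np.float64(-0.6), 'cur yaw', np.float64(-0.6))
```

View pics/w7.png

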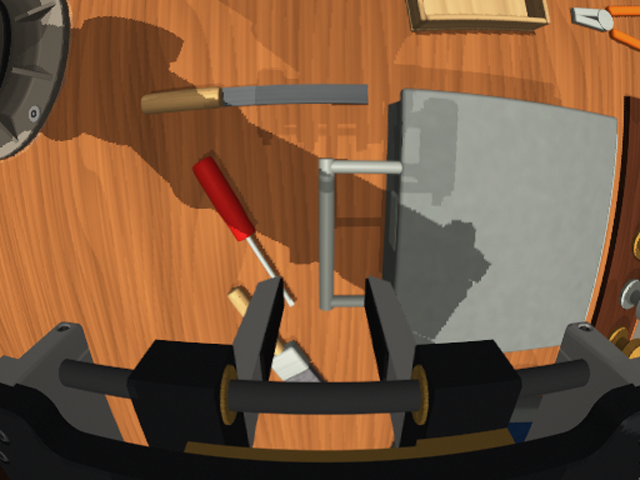

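The bar runs (326,162)–(327,306), right between the fingers in the jaw direction. I'll compute its middle.

Run:
```python
from h import *
import pickle
st=pickle.load(open("w7.pkl","rb"))
print(wray(np.array([(326,162),(326,233),(327,306),(400,92),(616,118)])/1.25,116,st).round(1))
st=telemetry.state();print(delta((452.5,-227,116),-1))
```

```text
[[ 453.7 -167.3  116. ]
 [ 453.2 -222.4  116. ]
 [ 453.5 -285.9  116. ]
 [ 509.1 -114.   116. ]
 [ 722.9 -113.6  116. ]]
(array([ -1.5,   0.6, 116. ]), 'rz', np.float64(0.5), 'cur yaw', np.float64(-0.5))
```

Emit:
step_arm --moves '[{"dx":0,"dy":2,"dz":15,"rx":0,"ry":0,"rz":0},{"dx":0,"dy":2,"dz":40,"rx":0,"ry":0,"rz":0},{"dx":0,"dy":2,"dz":65,"rx":0,"ry":0,"rz":0},{"dx":0,"dy":2,"dz":90,"rx":0,"ry":0,"rz":0},{"dx":0,"dy":2,"dz":108,"rx":0,"ry":0,"rz":0},{"dx":0,"dy":2,"dz":116,"rx":0,"ry":0,"rz":0},{"dx":0,"dy":2,"dz":116,"rx":0,"ry":0,"rz":0},{"dx":0,"dy":2,"dz":116,"rx":0,"ry":0,"rz":0},{"dx":0,"dy":2,"dz":116,"rx":0,"ry":0,"rz":0},{"dx":0,"dy":2,"dz":116,"rx":0,"ry":0,"rz":0}]'

```text
clock: 22.2
position: [454.0, -226.0, 115.9]
tool_rot: [0.71, 0.704, 0.0, 0.0]
wrist_force: [0.0, 0.2, 0.1]
grip_width: 0.461
```

Emit:
step_arm --moves '[{"dx":0,"dy":0,"dz":0,"rx":0,"ry":0,"rz":0},{"dx":0,"dy":0,"dz":0,"rx":0,"ry":0,"rz":0},{"dx":0,"dy":0,"dz":0,"rx":0,"ry":0,"rz":0},{"dx":0,"dy":0,"dz":0,"rx":0,"ry":0,"rz":0},{"dx":0,"dy":0,"dz":0,"rx":0,"ry":0,"rz":0},{"dx":0,"dy":0,"dz":0,"rx":0,"ry":0,"rz":0},{"dx":0,"dy":0,"dz":0,"rx":0,"ry":0,"rz":0},{"dx":0,"dy":0,"dz":0,"rx":0,"ry":0,"rz":0},{"dx":0,"dy":0,"dz":0,"rx":0,"ry":0,"rz":0},{"dx":0,"dy":0,"dz":0,"rx":0,"ry":0,"rz":0}]' --hand 1 --force 20

```text
clock: 23.45
position: [453.2, -226.0, 115.3]
tool_rot: [0.71, 0.704, -0.0, -0.0]
wrist_force: [-5.7, -0.1, 0.7]
grip_width: 0.122
```

Run:
```python
from h import *
st=telemetry.state();print(st["grip_width"]*94,st["wrist_force"],st["position"])
R=Ro.from_quat(st["tool_rot"]).as_matrix()
h=lambda d:np.array([718.3-265*np.cos(d)+6*np.sin(d),0,110+265*np.sin(d)+6*np.cos(d)])
for d in range(0,56,5):
    print(d,(R.T@(h(np.radians(d))-h(0))).round(1))
```

```text
11.470642823973872 [-5.73445048 -0.08607409  0.68092707] [ 453.23861789 -225.98080231  115.34327481]
0 [0. 0. 0.]
5 [  0.    1.5 -23.1]
10 [  0.1   5.  -45.9]
15 [  0.1  10.5 -68.4]
20 [  0.2  18.  -90.3]
25 [   0.3   27.3 -111.5]
30 [   0.4   38.4 -131.7]
35 [   0.5   51.2 -151. ]
40 [   0.6   65.7 -169. ]
45 [   0.8   81.7 -185.7]
50 [   0.9   99.1 -200.9]
55 [   1.1  117.7 -214.6]
```

Emit:
step_arm --moves '[{"dx":0,"dy":-1,"dz":-6,"rx":0,"ry":0,"rz":0},{"dx":0,"dy":0.5,"dz":-23,"rx":0,"ry":0,"rz":0},{"dx":0,"dy":2,"dz":-34.5,"rx":0,"ry":0,"rz":0},{"dx":0,"dy":4,"dz":-45.9,"rx":0,"ry":0,"rz":0},{"dx":0,"dy":6.5,"dz":-57.2,"rx":0,"ry":0,"rz":0},{"dx":0,"dy":9.5,"dz":-68.4,"rx":0,"ry":0,"rz":0},{"dx":0,"dy":13,"dz":-79.4,"rx":0,"ry":0,"rz":0},{"dx":0,"dy":17,"dz":-90.3,"rx":0,"ry":0,"rz":0},{"dx":0,"dy":21.4,"dz":-101,"rx":0,"ry":0,"rz":0},{"dx":0,"dy":26.3,"dz":-111.5,"rx":0,"ry":0,"rz":0}]'

```text
clock: 24.7
position: [482.1, -226.4, 228.3]
tool_rot: [0.71, 0.704, 0.001, 0.002]
wrist_force: [18.1, -2.7, -10.4]
grip_width: 0.116
```

Run:
```python
from h import *
grab_frame("wrist");grab_frame("wrist")
st=telemetry.state();print(st["grip_width"]*94,st["wrist_force"],st["position"])
p=st["position"];R=Ro.from_quat(st["tool_rot"]).as_matrix()
print("angle",np.degrees(np.arctan2(p[2]-110,718.3-p[0])-np.arctan2(6,265)),"rad",np.hypot(p[2]-110,718.3-p[0]))
h=lambda d:np.array([718.3-265*np.cos(d)+6*np.sin(d),0,110+265*np.sin(d)+6*np.cos(d)])
a=np.radians(25)
for d in np.r_[25:52:2.5,51]: print(d,(R.T@(h(np.radians(d))-h(a))).round(1))
```

```text
11.344881782336362 [13.6538901  -1.28660949 -7.9448358 ] [ 482.38404794 -226.36070033  228.73528375]
angle 25.41883553103327 rad 264.1105905535493
25.0 [0. 0. 0.]
27.5 [  0.    5.4 -10.2]
30.0 [  0.1  11.2 -20.2]
32.5 [  0.1  17.5 -29.9]
35.0 [  0.1  24.2 -39.4]
37.5 [  0.2  31.3 -48.5]
40.0 [  0.2  38.7 -57.3]
42.5 [  0.3  46.6 -65.8]
45.0 [  0.3  54.8 -74. ]
47.5 [  0.4  63.4 -81.7]
50.0 [  0.5  72.3 -89.1]
51.0 [  0.5  75.9 -92. ]
```

The pull is about 16 N away from the hinge, so I'll shift the path about 2 mm towards it and go on past 45°.

Emit:
step_arm --moves '[{"dx":0,"dy":2,"dz":1,"rx":0,"ry":0,"rz":0},{"dx":0,"dy":7.4,"dz":-9.2,"rx":0,"ry":0,"rz":0},{"dx":0,"dy":13.2,"dz":-19.2,"rx":0,"ry":0,"rz":0},{"dx":0,"dy":19.5,"dz":-28.9,"rx":0,"ry":0,"rz":0},{"dx":0,"dy":26.2,"dz":-38.2,"rx":0,"ry":0,"rz":0},{"dx":0,"dy":33.3,"dz":-47.3,"rx":0,"ry":0,"rz":0},{"dx":0,"dy":40.7,"dz":-56,"rx":0,"ry":0,"rz":0},{"dx":0,"dy":40.7,"dz":-56,"rx":0,"ry":0,"rz":0},{"dx":0,"dy":40.7,"dz":-56,"rx":0,"ry":0,"rz":0},{"dx":0,"dy":40.7,"dz":-56,"rx":0,"ry":0,"rz":0}]'

```text
clock: 26.05
position: [519.2, -226.8, 283.8]
tool_rot: [0.711, 0.704, -0.001, -0.001]
wrist_force: [-14.4, 1.6, 12.9]
grip_width: 0.123
```

Run:
```python
from h import *
st=telemetry.state();print(st["grip_width"]*94,st["wrist_force"],st["position"])
p=st["position"];R=Ro.from_quat(st["tool_rot"]).as_matrix()
print("angle",np.degrees(np.arctan2(p[2]-110,718.3-p[0])-np.arctan2(6,265)),"rad",np.hypot(p[2]-110,718.3-p[0]))
h=lambda d:np.array([718.3-265*np.cos(d)+6*np.sin(d),0,110+265*np.sin(d)+6*np.cos(d)])
a=np.radians(40)
for d in np.r_[40:52:2,51]: print(d,(R.T@(h(np.radians(d))-h(a))).round(1))
```

```text
11.529999262417775 [-14.42751075   1.55409586  12.93558525] [ 519.24640972 -226.80782508  283.80184482]
angle 39.82850138261464 rad 264.2525554624231
40 [0. 0. 0.]
42 [ 0.1  6.2 -6.9]
44 [  0.1  12.6 -13.5]
46 [  0.2  19.3 -19.9]
48 [  0.3  26.2 -26.1]
50 [  0.4  33.3 -32. ]
51 [  0.4  36.9 -34.9]
```

Emit:
step_arm --moves '[{"dx":0,"dy":-1,"dz":-1,"rx":0,"ry":0,"rz":0},{"dx":0,"dy":5.2,"dz":-7.8,"rx":0,"ry":0,"rz":0},{"dx":0,"dy":11.6,"dz":-14.4,"rx":0,"ry":0,"rz":0},{"dx":0,"dy":18.3,"dz":-20.8,"rx":0,"ry":0,"rz":0},{"dx":0,"dy":25.2,"dz":-27,"rx":0,"ry":0,"rz":0},{"dx":0,"dy":32.3,"dz":-32.9,"rx":0,"ry":0,"rz":0},{"dx":0,"dy":35.9,"dz":-35.7,"rx":0,"ry":0,"rz":0},{"dx":0,"dy":35.9,"dz":-35.7,"rx":0,"ry":0,"rz":0},{"dx":0,"dy":35.9,"dz":-35.7,"rx":0,"ry":0,"rz":0},{"dx":0,"dy":35.9,"dz":-35.7,"rx":0,"ry":0,"rz":0}]'

```text
clock: 27.3
position: [557.0, -227.2, 319.3]
tool_rot: [0.71, 0.704, -0.0, 0.0]
wrist_force: [-5.0, -2.0, 6.0]
grip_width: 0.12
```

Run:
```python
from h import *
st=telemetry.state();f=grab_frame("side");print(st["grip_width"]*94,st["wrist_force"],st["position"])
p=st["position"];R=Ro.from_quat(st["tool_rot"]).as_matrix()
print("angle",np.degrees(np.arctan2(p[2]-110,718.3-p[0])-np.arctan2(6,265)),"rad",np.hypot(p[2]-110,718.3-p[0]))
h=lambda d:np.array([718.3-265*np.cos(d)+6*np.sin(d),0,110+265*np.sin(d)+6*np.cos(d)])
a=np.radians(51)
for d in range(51,33,-2): print(d,(R.T@(h(np.radians(d))-h(a))).round(1))
cv2.imwrite("pics/s1.png",cv2.resize(f[:,:,::-1],(800,600),interpolation=cv2.INTER_CUBIC))
```

```text
11.24583600725879 [-4.95040697 -1.95866743  6.02837507] [ 556.95712326 -227.15748432  319.25988125]
angle 51.07013298497724 rad 264.2370560227203
51 [0. 0. 0.]
49 [-0.1 -7.2  5.8]
47 [ -0.1 -14.2  11.8]
45 [ -0.2 -21.   18.1]
43 [ -0.2 -27.6  24.6]
41 [ -0.3 -34.   31.3]
39 [ -0.3 -40.1  38.3]
37 [ -0.4 -45.9  45.4]
35 [ -0.4 -51.5  52.8]
```

View pics/s1.png

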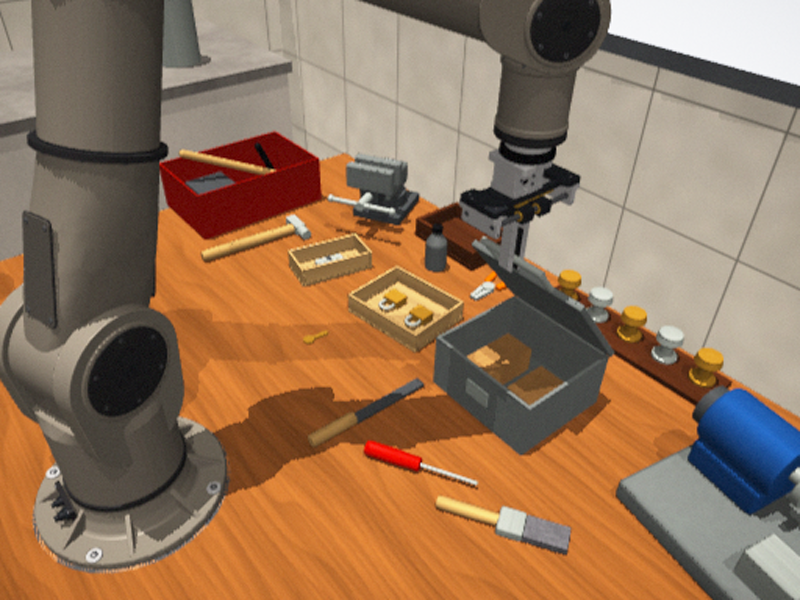

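The side view shows both padlocks in the wide tray, the cylinder in the narrow one, and the lid at about 51° with the handle in the jaws at (515,258). I'll bring it back to 35°.

Emit:
step_arm --moves '[{"dx":0,"dy":-7.2,"dz":5.8,"rx":0,"ry":0,"rz":0},{"dx":-0.1,"dy":-14.2,"dz":11.8,"rx":0,"ry":0,"rz":0},{"dx":-0.2,"dy":-21.2,"dz":18,"rx":0,"ry":0,"rz":0},{"dx":-0.2,"dy":-28,"dz":24.4,"rx":0,"ry":0,"rz":0},{"dx":-0.3,"dy":-34.5,"dz":31,"rx":0,"ry":0,"rz":0},{"dx":-0.3,"dy":-40.6,"dz":38,"rx":0,"ry":0,"rz":0},{"dx":-0.4,"dy":-46.5,"dz":45,"rx":0,"ry":0,"rz":0},{"dx":-0.4,"dy":-52,"dz":52.4,"rx":0,"ry":0,"rz":0},{"dx":-0.4,"dy":-52,"dz":52.4,"rx":0,"ry":0,"rz":0},{"dx":-0.4,"dy":-52,"dz":52.4,"rx":0,"ry":0,"rz":0}]'

```text
clock: 28.6
position: [504.6, -226.6, 266.3]
tool_rot: [0.71, 0.704, -0.0, -0.0]
wrist_force: [0.2, 2.6, 0.1]
grip_width: 0.123
```

Run:
```python
from h import *
for _ in range(5): grab_frame("side")
f=grab_frame("side")
st=telemetry.state();print(st["clock"],st["grip_width"]*94,st["wrist_force"],st["position"],abs(st["qvel"]).max())
p=st["position"]
print("angle",np.degrees(np.arctan2(p[2]-110,718.3-p[0])-np.arctan2(6,265)),"rad",np.hypot(p[2]-110,718.3-p[0]))
cv2.imwrite("pics/s2.png",cv2.resize(f[150:330,170:420,::-1],(800,576),interpolation=cv2.INTER_CUBIC))
```

```text
28.9 11.175400014394821 [-0.95882752  5.70410228  0.16677377] [ 504.61590268 -226.60900719  266.28605547] 0.002096886412655384
angle 34.884260716552305 rad 264.7380301030722
```

View pics/s2.png

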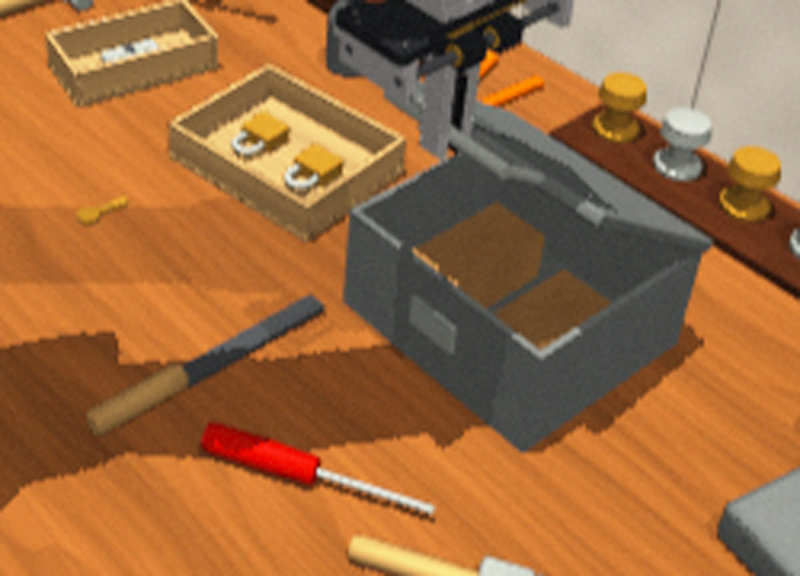

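The bar is in the jaws at (450,140), the lid is partly open, and the lock parts are in their trays. Handing in.

```bash
python3 -c "
from plant import close_job
print(close_job())"
```

```text
the job is handed in; nothing more can be done
None
```

I put both padlocks in the wide tray and the lock cylinder in the narrow one. I then raised the lid to about 51°, brought it back to about 35°, and handed in still gripping the bar with a 20 N grip command.

- **Lid:** the last check gave an angle of 34.9°, worked out from the tool position. The grip opening was 11.2 mm on the 12 mm bar, and the arm was at rest.
- **Forces:** the wrist force was about 6 N at the end, and the highest I read was about 21 N, as a sideways load while raising the lid. I read it only at the end of moves, so brief peaks in between are not known.
- **Pictures:** the last side view showed all three lock parts in their trays. The key, file and screwdriver looked undisturbed there. I last saw the hammer, oil can, pliers and brush in the side view taken with the lid at 51°, and they looked unmoved.
- **Time:** the clock read 28.9 s of the 72 s allowed.

My first move was refused because its rows left out some keys, so the arm did not move. No check failed or disagreed.

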